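Fit the block in the dry-block heater and start it

TASK

Pick up the aluminium tube block by its black lifting grip and lower it gently into the well of the dry-block heater until it is fully home, its top flush with the deck. It goes in only one way round, with its end notch over the brass locating peg in the well, so if it stops short lift it out, turn it half round and try again. With it home and let go, press the green start button right in, and leave the other things on the bench where they are.

Things in the scene. Friction and masses are not known exactly. Their poses are not given: they have to be found in the camera images.
- block: The part to fit: bare aluminium tube block with a black lifting grip, 100 mm (its x) by 66 mm (its y) by 44 mm high, three rows of tube holes, 0.45 to 0.6 kg, standing on the bench. Origin: centre of its underside, z up. The notch is in its +x end, off centre.
- block_notch (a point): Top edge of the block's notch (middle of its outline): a full-height slot 16 mm wide (block y from +6 to +22 mm) and 15 mm deep, cut into the block's +x end face, open at that end.
- block_grip (a point): Centre of the black square plastic lifting grip: 28 x 28 mm, 30 mm tall, sides parallel to the block's x and y, on the block's axis 86 mm above its underside, on a 13 mm steel rod with 27 mm free above the block. Pinched firmly along the block's x (its length) the block tilts least when one end meets the peg.
- heater: Dry-block heater: white box fixed on the bench, 240 mm deep (x) by 190 mm wide (y), flat deck 95 mm above the bench, sloping display panel on its -x side. Origin: centre of its underside, z up. A rectangular well in the deck takes the block, the block's long side along the heater's y, either end first, with 2.5 mm play all round.
- well_mouth (a point): Centre of the well's mouth, level with the deck; axes as the heater's. The well is 71 mm along the heater's x by 105 mm along its y and 44 mm deep, its steel mouth bevelled 5 mm wide and deep all round.
- well_floor (a point): Centre of the well's floor (home of the block's origin); axes as the heater's. A brass peg, 8 mm thick, 18 mm high, stands on the floor at (x -14, y +42) mm or at (+14, -42) mm from here; a flush black plug fills the other place. Which is which varies and is not reported: look into the well or find it by trying. The wrong way round the block stops on the peg 18 mm short of home.
- start_top (a point): Centre of the top of the round green start button (32 mm across, in a dark collar 48 mm across) on the heater's deck, 46 mm towards -x and 45 mm towards +y from the heater's origin; it stands 18 mm above the deck and is pressed straight down.
- start (a joint): Travel of the start button: 0 out, 0.006 m fully pressed in; it springs back, and takes about 5 N to press right in.
- spare_block: Bystander: a second aluminium block of the same outer size with larger holes and no lifting grip. Origin: centre of its underside.
- tube_rack: Bystander: black rack of glass tubes with blue stoppers, 180 x 84 mm, 104 mm high. Origin: centre of its underside.
- wash_bottle: Bystander: white wash bottle with red cap and spout, 66 mm across, 198 mm high. Origin: centre of its underside.
- jar_a: Bystander: glass jar with white lid, 68 mm across, 100 mm high. Origin: centre of its underside.
- jar_b: Bystander: glass jar with white lid, 60 mm across, 85 mm high. Origin: centre of its underside.
- marker: Bystander: black marker pen lying down, 136 mm long, 19 mm thick. Origin: under its middle.
- tape_dispenser: Bystander: black tape dispenser with a roll of cream tape, 155 x 62 mm, 114 mm high. Origin: centre of its underside.

How it is judged:
By the outcome, as a careful person would: the job done as asked, in the order asked, and still so for the second after the job is handed in, with the robot touching nothing.
It also fails if it takes over 58 s, if anything falls off the work surface, if the arm or the gripper's body presses on something with over 40 N, if the wrist force passes 120 N, or if a joint passes its speed limit or range.

ROBOT

A 7-joint arm with a two-finger parallel gripper is mounted at the origin on the work surface. World frame = base frame: x ahead of the robot, y to its left, z up, the work surface at z = 0. Lengths are in m, angles in rad, forces in N, time in s.
With the tool pointing down it reaches from about 0.4 to 0.875 m from the base axis. Payload 6.5 kg.
Tool frame: the origin (TCP) lies between the finger pads; the fingertips stand 25 mm ahead of it and the grasp point (between the pads) lies 6 mm ahead of it (ctrl.tip_extent is the x of the fingertips in the tool frame, in m); x points along the fingers, y is the direction in which the jaws open and shut, and the axes are right-handed (so a half turn about x gives the same grasp; the last joint's range is limited). The gripper opens to 85 mm and grips with 20 to 120 N. Pads are 22 mm wide; open, the fingers measure 114 mm over their backs; the gripper's body (76 mm by 85 mm) begins 54 mm behind the grasp point. The pads swing forward as they close: fully open they stand 13 mm farther back than shut.
Start: joints at [1.241, 0.536, -0.004, 1.538, 0.003, 1.067, -0.071], TCP at [0.169, -0.628, 0.256] pointing down, gripper open.
Joint ranges: [-2.7, 2.7], [-0.37, 2.16], [-1.27, 1.26], [0.24, 2.4], [-1.31, 4.45], [0.19, 1.91], [-2.76, 2.76]. Speed limits (rad/s): [2.39, 2.39, 3.14, 3.14, 3.14, 3.14, 3.14].

INTERFACE

Orientations are given as a 3x3 rotation matrix whose columns are the frame's x, y, z axes.
In Python, from cell import ctrl, optics, workorder gives the robot as it stands.
- The arm moves only by the tool move_arm, never from a script. Its argument "motion" is a list of rows, each an object of numbers: "grip": the opening, from 0 (shut) to 1 (fully open); "x", "y", "z": the shift along the world's x, y, z in mm; "twist": the turn about the world's z in degrees. A call has 1 to 5 rows; each row is the pose to reach, as a shift and turn from the pose commanded when the call began; what a row does not reach only later rows make up. A row lasts 1/12 s, in which the tool goes at most 41.7 mm and 7.16 degrees, less where a joint would pass 70% of its speed; a pose out of reach is approached as far as the arm can. A call with a gripper value outside its range is refused whole. The fingers move at their own pace and stop on an object; "newtons" is the grip in N (left out, the last holds). Time passes only in rows, so rows that repeat a pose let the fingers close. It gives the time, the measured TCP pose, the force and the opening at its end, in the units of the state.
- ctrl.observe(): the state, without advancing time (a new reading comes with each control period).
- optics.capture(name): name is "scene" or "top" or "wrist"; returns a dict with "image" (420x560x3 uint8, red, green, blue), "range_z" (420x560 float32, m along the optical axis (not along the pixel's ray), 0 where there is no reading), "fx", "fy", "cx", "cy" (pixels), "origin" and "attitude" of the camera in the world. Camera axes: x right, y up, looking along -z (the intrinsics and any distortion apply to the point x, -y, -z); pixel columns grow to the right and rows downward; lengths in m; the calibration is good to about 2 mm. The wrist camera is an equidistant fisheye: a pixel r from the principal point sees the ray r / f radians off the axis. A picture is of the moment at which its call begins.
- workorder.close_job(): hands the job in, once; it reports no verdict.
The state is a dict: "clock": time; "qpos": joint angles; "dq": joint speeds; "joint_torque": joint torques, N m; "eef_pos": TCP position; "tcp_rot": TCP orientation; "ft_force": force on the tool from outside, world axes, zero at the start; "ft_torque": the same for the moment, N m; "grip_width": finger opening in m.
Only numpy, scipy, OpenCV 4.12 (cv2) and the standard library are available. Lean on these libraries where they do the work, as an engineer would, in place of code of your own. Each camera call takes 0.05 s, during which the arm holds its last target. There are 200 camera calls.

## Working session

There is one attempt and no reset: what is moved stays moved. The work goes in short steps, Python scripts to look and compute and a tool call to move; the robot and the scene stay as the last step left them, time stands still between calls to the robot, and variables do not carry over. Pictures are saved under pics/ and viewed, about 8 in all and at most 12, crops included, and the job is handed in when it is done.

Besides the shell and the picture viewer there is one more tool, called as name(argument=value, ...) on one line, values as JSON. move_arm: Moves the arm, as the interface text tells. Its arguments: {"type":"object","properties":{"motion":{"type":"array","items":{"type":"object","properties":{"grip":{"type":"number"},"x":{"type":"number"},"y":{"type":"number"},"z":{"type":"number"},"twist":{"type":"number"}}}},"newtons":{"type":"number"}},"required":["motion"]}

```bash
mkdir -p pics
cat > h.py <<'E'
import numpy as np, cv2
from cell import ctrl, optics, workorder
def cap(n,save=None):
    c=optics.capture(n)
    if save: cv2.imwrite('pics/'+save,c['image'][:,:,::-1])
    return c
def rays(c,uv,fish=False):
    uv=np.atleast_2d(np.float64(uv)); a=(uv-[c['cx'],c['cy']])/[c['fx'],c['fy']]
    if fish:
        r=np.hypot(*a.T); s=np.where(r>1e-9,np.sin(r)/np.maximum(r,1e-9),1)
        d=np.c_[a[:,0]*s,-a[:,1]*s,-np.cos(r)]
    else: d=np.c_[a[:,0],-a[:,1],-np.ones(len(a))]
    return d@np.array(c['attitude']).T
def onz(c,uv,z,fish=False):
    d=rays(c,uv,fish); o=np.array(c['origin']); return o+d*((z-o[2])/d[:,2])[:,None]
def cloud(c):
    v,u=np.mgrid[:420,:560]; d=rays(c,np.c_[u.ravel(),v.ravel()])
    return (np.array(c['origin'])+d*c['range_z'].reshape(-1,1)).reshape(420,560,3)
E
python3 - <<'E'
from h import *
s=ctrl.observe(); print(s['clock'],s['eef_pos'],s['grip_width'],s['ft_force'],ctrl.tip_extent); print(s['tcp_rot'])
cs=[cap(n) for n in('scene','top')]
for c in cs: print(c['origin'],c['attitude'],c['fx'],c['cx'],c['cy'])
import pickle; pickle.dump(cs,open('cs.pkl','wb'))
cv2.imwrite('pics/top.png',cs[1]['image'][:,:,::-1]);cv2.imwrite('pics/scene.png',cs[0]['image'][:,:,::-1])
E
```

```text
0.0 [ 0.16936214 -0.62694115  0.25540683] 0.08545313344493338 [0.28670595 0.41544262 0.30858319] 0.025
[[-5.35318625e-04  2.60856231e-01 -9.65377512e-01]
 [ 1.64021556e-03 -9.65376122e-01 -2.60856765e-01]
 [-9.99998512e-01 -1.72306870e-03  8.89233709e-05]]
[1.34685456 0.24354482 0.96242011] [[-0.25214441 -0.69850463  0.66971224]
 [ 0.9676729  -0.18606942  0.17025664]
 [ 0.00568791  0.69099164  0.72284037]] 430.8651488185095 283.7104331045346 221.56249565023106
[0.34671793 0.03247442 1.55265849] [[ 0.01799406  0.98768076 -0.15544432]
 [-0.99983699  0.01754419 -0.00426565]
 [-0.00148596  0.15549574  0.98783545]] 540.3316956356105 280.40908032533565 213.74839512420937
```

View pics/top.png

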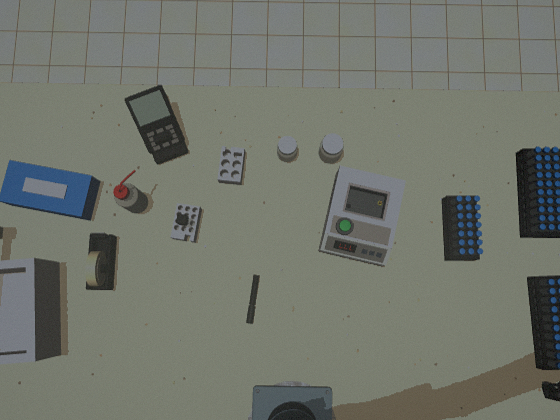

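View pics/scene.png

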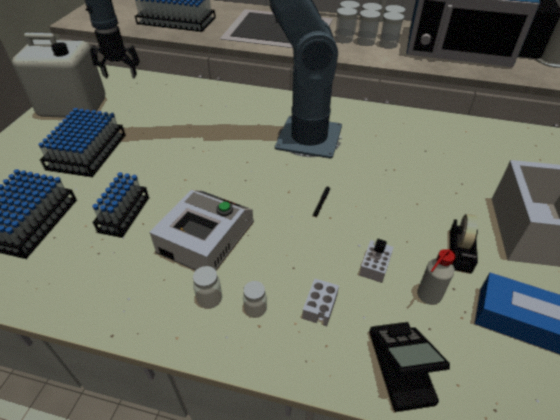

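The top view shows the block at about (186,222), the heater at (363,216), its well at (367,202) and the start button at (345,226). I'll zoom in on these next.

Run:
```python
from h import *; import pickle
sc,c=pickle.load(open('cs.pkl','rb'))
im=c['image'][:,:,::-1]; si=sc['image'][:,:,::-1]
R=lambda a,s:cv2.resize(a,s,interpolation=cv2.INTER_CUBIC)
a=R(im[160:270,315:415],(400,440)); b=R(im[195:250,160:210],(400,440))
a=np.clip(a*1.5,0,255).astype('u1')
cv2.imwrite('pics/crop.png',np.hstack([a,b]))
P=cloud(c); I=c['image'].astype(int)
hsv=cv2.cvtColor(c['image'],cv2.COLOR_RGB2HSV)
g=cv2.inRange(hsv,(45,100,60),(85,255,255)); g[:, :300]=0
ys,xs=np.nonzero(g); print('btn px',xs.mean(),ys.mean(),len(xs),onz(c,[xs.mean(),ys.mean()],.113)[0], np.median(P[ys,xs],0))
Z=P[:,:,2]
def rect(m,z,name):
    m=m.astype('u1'); n,l,st,_=cv2.connectedComponentsWithStats(m); k=1+np.argmax(st[1:,4]); 
    cn=max(cv2.findContours((l==k).astype('u1'),0,1)[0],key=cv2.contourArea)[:,0,:]
    w=onz(c,cn,z)[:,:2]; print(name,cv2.minAreaRect((w*1000).astype('f4')),st[k])
m=np.zeros(Z.shape,bool); m[160:275,310:415]=1
rect(m&(Z>.08)&(Z<.13),.095,'heater')
print('well z',np.unique(np.round(Z[188:215,352:382],2),return_counts=True))
m[:]=0;m[195:250,160:210]=1
rect(m&(Z>.03),.044,'block'); rect(m&(Z>.075),.101,'grip')
q=m&(Z>.075); print('gripcloud',np.median(P[q],0),q.sum())
```

```text
btn px 344.58 225.04 100 [ 0.54560453 -0.13431883  0.113     ] [ 0.54485765 -0.13463751  0.11790847]
heater ((588.213134765625, -189.23403930664062), (187.1514892578125, 222.18370056152344), 77.72199249267578) [ 323  165   83   91 4411]
well z (array([0.04, 0.05, 0.06, 0.07, 0.08, 0.09, 0.1 , 1.55]), array([  9, 503, 156,  29,  24,  56,  30,   3]))
block ((557.0905151367188, 306.84332275390625), (69.051025390625, 101.13728332519531), 81.54288482666016) [171 203  30  39 708]
grip ((555.9450073242188, 305.48028564453125), (31.62226676940918, 29.63988494873047), 81.51934814453125) [176 214  13  12 121]
gripcloud [0.55300147 0.30333369 0.10074636] 140
```

View pics/crop.png

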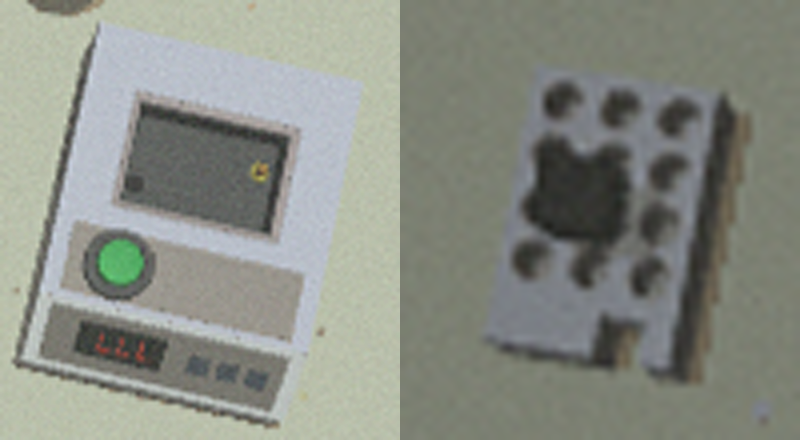

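The zoom shows the brass peg at the well's -y end, crop (260,172), and the black plug at the +y end, (133,184). The block's notch faces world -x at about (620,345), so the block has to turn about +86°. I'll pass over the heater first to get a wrist view.

move_arm(motion=[{"x": 30, "y": 28, "z": 10, "twist": 6, "grip": 1}, {"x": 58, "y": 56, "z": 30, "twist": 12}, {"x": 86, "y": 84, "z": 50, "twist": 18}, {"x": 114, "y": 112, "z": 70, "twist": 24}, {"x": 142, "y": 140, "z": 85, "twist": 30}])

```text
invalid input
```

move_arm(motion=[{"x": 28, "y": 28, "twist": 7}, {"x": 56, "y": 56, "twist": 14}, {"x": 84, "y": 84, "twist": 21}, {"x": 112, "y": 112, "twist": 28}, {"x": 140, "y": 140, "twist": 35}])

```text
invalid input
```

move_arm(motion=[{"x": 28, "y": 30}, {"x": 56, "y": 60}, {"x": 84, "y": 90}, {"x": 112, "y": 120}, {"x": 130, "y": 150}])

```text
invalid input
```

move_arm(motion=[{"twist": 0}])

```text
invalid input
```

Run:
```python
from h import *; import pickle
c=cap('wrist','w1.png'); s=ctrl.observe(); print(s['clock'],s['eef_pos'],s['tcp_rot'][:,1],s['qpos']); pickle.dump((c,s),open('w1.pkl','wb'))
print(c['origin'],c['attitude'],c['fx'],c['cx'],c['cy'])
```

```text
0.15 [ 0.16933204 -0.62711023  0.255605  ] [ 0.26078666 -0.96539556 -0.00131445] [ 1.24081857  0.53703103 -0.00439801  1.53860644  0.00260705  1.06728089
 -0.0711803 ]
[ 0.23995744 -0.60713566  0.37227324] [[ 0.26105822  0.92328223  0.28177746]
 [-0.96532217  0.25008344  0.0749091 ]
 [-0.00130564 -0.29156166  0.95655114]] 325.19226210127806 277.652124522957 212.95072245384745
```

View pics/w1.png

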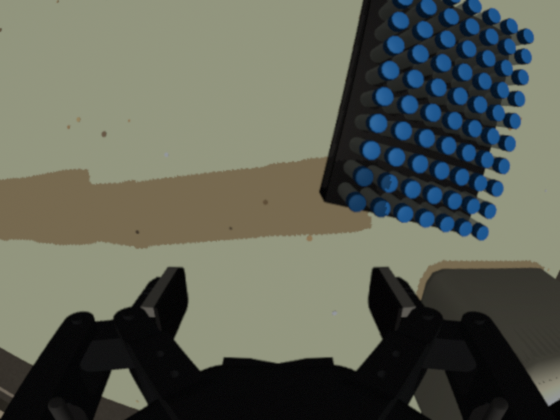

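The moves were refused and the arm has not moved: the wrist view shows only bench and background racks. I'll try again with every field filled in.

move_arm(motion=[{"x": 30, "y": 28, "z": 10, "twist": 6, "grip": 1}, {"x": 58, "y": 56, "z": 20, "twist": 12, "grip": 1}, {"x": 84, "y": 82, "z": 35, "twist": 18, "grip": 1}, {"x": 110, "y": 108, "z": 50, "twist": 24, "grip": 1}, {"x": 137, "y": 134, "z": 60, "twist": 30, "grip": 1}])

```text
clock: 0.57
eef_pos: [0.3074, -0.4924, 0.3175]
tcp_rot: [[0.0, 0.712, -0.702], [-0.001, -0.702, -0.712], [-1.0, 0.001, 0.001]]
ft_force: [1.2, -0.7, 0.5]
grip_width: 0.0854
```

move_arm(motion=[{"x": 28, "y": 29, "z": 5, "twist": 7, "grip": 1}, {"x": 56, "y": 58, "z": 10, "twist": 14, "grip": 1}, {"x": 84, "y": 87, "z": 15, "twist": 21, "grip": 1}, {"x": 112, "y": 116, "z": 20, "twist": 28, "grip": 1}, {"x": 140, "y": 145, "z": 25, "twist": 35, "grip": 1}])

```text
clock: 0.98
eef_pos: [0.4473, -0.3469, 0.3415]
tcp_rot: [[-0.0, 0.986, -0.166], [-0.0, -0.166, -0.986], [-1.0, -0.0, 0.0]]
ft_force: [-0.5, 0.1, -0.6]
grip_width: 0.0854
```

move_arm(motion=[{"x": 28, "y": 30, "z": 0, "twist": 0, "grip": 1}, {"x": 56, "y": 60, "z": 0, "twist": 0, "grip": 1}, {"x": 84, "y": 90, "z": 0, "twist": 0, "grip": 1}, {"x": 112, "y": 120, "z": 0, "twist": 0, "grip": 1}, {"x": 130, "y": 140, "z": 0, "twist": 0, "grip": 1}])

```text
clock: 1.4
eef_pos: [0.5788, -0.2041, 0.3411]
tcp_rot: [[0.001, 0.986, -0.168], [0.002, -0.168, -0.986], [-1.0, 0.0, -0.002]]
ft_force: [0.6, 0.2, -1.3]
grip_width: 0.0856
```

move_arm(motion=[{"x": 0, "y": 0, "z": 0, "twist": 0, "grip": 1}, {"x": 0, "y": 0, "z": 0, "twist": 0, "grip": 1}, {"x": 0, "y": 0, "z": 0, "twist": 0, "grip": 1}])

```text
clock: 1.65
eef_pos: [0.5759, -0.2094, 0.3409]
tcp_rot: [[-0.001, 0.985, -0.172], [-0.001, -0.172, -0.985], [-1.0, -0.001, 0.001]]
ft_force: [-0.3, 0.4, -0.3]
grip_width: 0.0849
```

Run:
```python
from h import *; import pickle
c=cap('wrist','w2.png'); s=ctrl.observe(); print(s['clock'],s['eef_pos'],s['tcp_rot'][:,1],s['qpos']); pickle.dump((c,s),open('w2.pkl','wb'))
print(c['origin'],c['attitude'])
```

```text
1.7 [ 0.57558822 -0.21004952  0.3409707 ] [ 9.84801364e-01 -1.73681828e-01 -9.46389793e-04] [ 0.57844447  0.43250903 -0.4216215   1.52413908  0.18442143  1.22520899
 -0.04610438]
[ 0.5880428  -0.13578506  0.45758097] [[ 0.9850798   0.16384955  0.05264138]
 [-0.17207784  0.94245881  0.28663673]
 [-0.00264704 -0.29141847  0.95659201]]
```

View pics/w2.png

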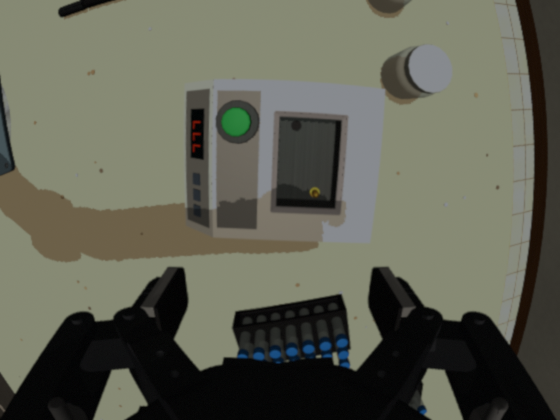

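The wrist view shows the well at about (308,162), the brass peg at (315,192) at the -y/+x end, and the button at (236,121). Next I'll compute the well mouth pose from this view and cross-check it with the top camera.

Run:
```python
from h import *; import pickle
c,s=pickle.load(open('w2.pkl','rb')); sc,t=pickle.load(open('cs.pkl','rb'))
def well(c,box,thr,fish):
    g=cv2.cvtColor(c['image'],cv2.COLOR_RGB2GRAY); u0,v0,u1,v1=box
    for th in thr:
        m=np.zeros_like(g); m[v0:v1,u0:u1]=(g[v0:v1,u0:u1]<th)
        m=cv2.morphologyEx(m,cv2.MORPH_CLOSE,np.ones((7,7)))
        cn=max(cv2.findContours(m,0,1)[0],key=cv2.contourArea)[:,0,:]
        w=onz(c,cn,.09,fish)[:,:2]*1000
        print(th,cv2.minAreaRect(w.astype('f4')),cv2.boundingRect(cn))
print(np.round(cv2.cvtColor(c['image'],cv2.COLOR_RGB2GRAY)[160,262:360:2]).tolist())
well(c,(264,106,352,220),(70,85,100,115),True)
well(t,(340,178,395,225),(60,75,90),False)
hsv=cv2.cvtColor(c['image'],cv2.COLOR_RGB2HSV)
g=cv2.inRange(hsv,(45,100,60),(85,255,255)); ys,xs=np.nonzero(g); print('btn',onz(c,[xs.mean(),ys.mean()],.113,True),len(xs))
# deck outline white
m=cv2.inRange(hsv,(100,0,0),(150,255,255))
```

```text
[137, 138, 138, 138, 138, 118, 105, 102, 63, 56, 57, 57, 57, 57, 57, 55, 57, 58, 57, 57, 57, 56, 58, 57, 57, 58, 57, 56, 55, 56, 56, 58, 56, 56, 56, 50, 14, 9, 40, 100, 106, 103, 135, 138, 138, 138, 138, 138, 138]
70 ((612.2293090820312, -194.321044921875), (105.88706970214844, 73.70398712158203), 78.09375) (275, 117, 67, 93)
85 ((612.0436401367188, -196.5169219970703), (111.77255249023438, 82.30182647705078), 77.7525405883789) (271, 116, 71, 98)
100 ((612.5526123046875, -194.883544921875), (117.2506103515625, 84.06452178955078), 77.54411315917969) (270, 112, 77, 103)
115 ((612.785400390625, -195.4898681640625), (119.82228088378906, 87.07846069335938), 77.51588439941406) (269, 111, 79, 106)
60 ((615.3016357421875, -195.89108276367188), (103.59343719482422, 67.46794891357422), 77.97449493408203) (350, 186, 37, 32)
75 ((615.2374267578125, -195.69000244140625), (104.8343276977539, 70.40943145751953), 77.47452545166016) (345, 186, 42, 33)
90 ((613.6194458007812, -195.81185913085938), (114.55211639404297, 74.81542205810547), 77.39421844482422) (345, 185, 43, 34)
btn [[ 0.54270002 -0.13234116  0.113     ]] 695
```

move_arm(motion=[{"x": -2, "y": 40, "z": 0, "twist": 1, "grip": 1}, {"x": -4, "y": 80, "z": 0, "twist": 1.5, "grip": 1}, {"x": -6, "y": 120, "z": 0, "twist": 1.5, "grip": 1}, {"x": -8, "y": 160, "z": 0, "twist": 1.5, "grip": 1}, {"x": -10, "y": 200, "z": 0, "twist": 1.5, "grip": 1}])

```text
clock: 2.12
eef_pos: [0.5657, -0.0089, 0.3415]
tcp_rot: [[0.0, 0.989, -0.149], [-0.001, -0.149, -0.989], [-1.0, 0.0, 0.001]]
ft_force: [1.1, 0.6, 0.5]
grip_width: 0.0849
```

move_arm(motion=[{"x": -2, "y": 38, "z": -8, "twist": 0, "grip": 1}, {"x": -4, "y": 76, "z": -20, "twist": 0, "grip": 1}, {"x": -6, "y": 114, "z": -35, "twist": 0, "grip": 1}, {"x": -8, "y": 152, "z": -50, "twist": 0, "grip": 1}, {"x": -10, "y": 190, "z": -65, "twist": 0, "grip": 1}])

```text
clock: 2.53
eef_pos: [0.5566, 0.181, 0.2759]
tcp_rot: [[0.001, 0.989, -0.149], [-0.001, -0.149, -0.989], [-1.0, 0.001, 0.001]]
ft_force: [0.5, -0.1, 1.1]
grip_width: 0.0853
```

move_arm(motion=[{"x": 0, "y": 35, "z": -15, "twist": 0, "grip": 1}, {"x": 0, "y": 70, "z": -30, "twist": 0, "grip": 1}, {"x": 0, "y": 95, "z": -40, "twist": 0, "grip": 1}, {"x": 0, "y": 105, "z": -45, "twist": 0, "grip": 1}, {"x": 0, "y": 105, "z": -45, "twist": 0, "grip": 1}])

```text
clock: 2.95
eef_pos: [0.5555, 0.2877, 0.2301]
tcp_rot: [[-0.002, 0.99, -0.144], [-0.0, -0.144, -0.99], [-1.0, -0.002, 0.0]]
ft_force: [-1.1, -0.3, 0.3]
grip_width: 0.0855
```

move_arm(motion=[{"x": 0, "y": 0, "z": 0, "twist": 0, "grip": 1}, {"x": 0, "y": 0, "z": 0, "twist": 0, "grip": 1}, {"x": 0, "y": 0, "z": 0, "twist": 0, "grip": 1}])

```text
clock: 3.2
eef_pos: [0.5578, 0.2839, 0.2321]
tcp_rot: [[0.001, 0.989, -0.149], [-0.001, -0.149, -0.989], [-1.0, 0.002, 0.001]]
ft_force: [0.0, 0.0, 0.1]
grip_width: 0.0856
```

Run:
```python
from h import *; import pickle
c=cap('wrist','w3.png'); s=ctrl.observe(); print(s['clock'],s['eef_pos'],s['tcp_rot'][:,1],s['qpos']); pickle.dump((c,s),open('w3.pkl','wb'))
```

```text
3.25 [0.55761085 0.28433004 0.23207384] [ 0.98885271 -0.14888906  0.00153932] [-0.1718316   0.57885319 -0.53460227  1.60472781  0.32917488  1.04798901
 -0.95015945]
```

View pics/w3.png

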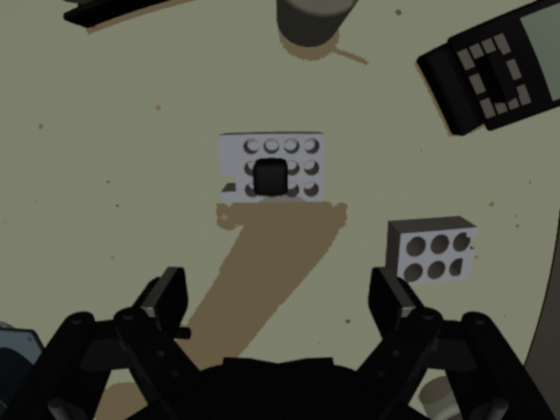

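The wrist view shows the block at about (271,168) with its black grip at (270,176) and the notch at the left, (228,184).

Run:
```python
from h import *; import pickle
c,s=pickle.load(open('w3.pkl','rb'))
g=cv2.cvtColor(c['image'],cv2.COLOR_RGB2GRAY)
print(g[176,245:300].tolist()); print(g[150:205,270].tolist())
m=np.zeros_like(g); m[150:202,248:292]=g[150:202,248:292]<45
m=cv2.morphologyEx(m,cv2.MORPH_OPEN,np.ones((13,13)))
cn=max(cv2.findContours(m,0,1)[0],key=cv2.contourArea)[:,0,:]
print(cv2.boundingRect(cn)); 
for z in(.101,.086): print('grip',z,cv2.minAreaRect((onz(c,cn,z,True)[:,:2]*1000).astype('f4')))
m=np.zeros_like(g); m[125:201,212:330]=g[125:201,212:330]>0
r=c['range_z']; 
b=cv2.inRange(cv2.cvtColor(c['image'],cv2.COLOR_RGB2HSV),(105,0,0),(150,255,255))
m=b*0; m[125:206,212:330]=b[125:206,212:330]; m=cv2.morphologyEx(m,cv2.MORPH_CLOSE,np.ones((9,9)))
cn=max(cv2.findContours(m,0,1)[0],key=cv2.contourArea)[:,0,:]; print(cv2.boundingRect(cn))
print('block',cv2.minAreaRect((onz(c,cn,.044,True)[:,:2]*1000).astype('f4')))
cv2.imwrite('pics/z.png',cv2.resize(c['image'][110:220,200:340,::-1],(560,440)))
```

```text
[127, 125, 123, 119, 113, 108, 99, 73, 40, 15, 11, 12, 17, 18, 21, 21, 21, 21, 21, 21, 22, 22, 21, 21, 21, 21, 22, 21, 22, 21, 21, 19, 20, 19, 21, 22, 20, 19, 16, 12, 10, 13, 56, 106, 118, 119, 119, 119, 119, 121, 124, 125, 127, 127, 127]
[75, 54, 52, 74, 111, 124, 118, 89, 44, 10, 2, 4, 5, 6, 10, 12, 18, 21, 22, 23, 23, 23, 22, 22, 23, 22, 21, 22, 21, 20, 19, 20, 19, 19, 17, 17, 16, 17, 16, 15, 14, 14, 13, 11, 12, 25, 49, 76, 92, 100, 100, 98, 93, 90, 89]
(254, 159, 33, 36)
grip 0.101 ((555.1671142578125, 313.0685119628906), (27.645450592041016, 25.087072372436523), 81.3030776977539)
grip 0.086 ((554.3934326171875, 310.3611755371094), (29.31894874572754, 26.605680465698242), 81.30425262451172)
(219, 133, 105, 69)
block ((554.8033447265625, 311.3257141113281), (65.33634948730469, 98.13045501708984), 81.96438598632812)
```

move_arm(motion=[{"x": -2.5, "y": 25, "z": -25, "twist": 0, "grip": 1}, {"x": -2.5, "y": 25, "z": -60, "twist": 0, "grip": 1}, {"x": -2.5, "y": 25, "z": -95, "twist": 0, "grip": 1}, {"x": -2.5, "y": 25, "z": -125, "twist": 0, "grip": 1}, {"x": -2.5, "y": 25, "z": -141, "twist": 0, "grip": 1}])

```text
clock: 3.67
eef_pos: [0.553, 0.3089, 0.087]
tcp_rot: [[-0.003, 0.989, -0.147], [-0.003, -0.147, -0.989], [-1.0, -0.003, 0.004]]
ft_force: [-0.9, -0.4, -0.5]
grip_width: 0.0854
```

move_arm(motion=[{"x": 0, "y": 0, "z": 0, "twist": 0, "grip": 1}, {"x": 0, "y": 0, "z": 0, "twist": 0, "grip": 1}, {"x": 0, "y": 0, "z": 0, "twist": 0, "grip": 1}])

```text
clock: 3.92
eef_pos: [0.5553, 0.3117, 0.0921]
tcp_rot: [[0.002, 0.989, -0.147], [0.001, -0.147, -0.989], [-1.0, 0.002, -0.002]]
ft_force: [0.5, -0.3, 0.1]
grip_width: 0.0852
```

Run:
```python
from h import *; import pickle
c=cap('wrist'); sc=cap('scene'); s=ctrl.observe(); print(s['clock'],s['eef_pos'],s['tcp_rot'][:,1])
cv2.imwrite('pics/g1.png',np.vstack([cv2.resize(c['image'][130:330,130:430,::-1],(600,400)),cv2.resize(sc['image'][215:295,320:470,::-1],(600,200))]))
```

```text
4.0167 [0.55534107 0.31199384 0.09243553] [ 0.98921239 -0.14646231  0.0027627 ]
```

View pics/g1.png

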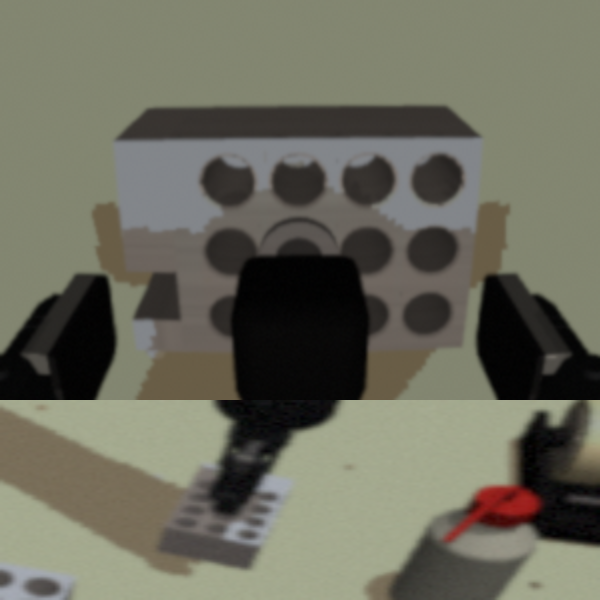

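Seen from the wrist, the open jaws straddle the grip symmetrically: jaws at 115 and 480, grip centre at 300. I'll check the sideways (y) centring from the block's edges.

Run:
```python
from h import *
c=cap('wrist'); s=ctrl.observe(); print(s['eef_pos'])
e=onz(c,[[279,198.5],[279,304.5]],.044,True); print(e,e.mean(0)); print(onz(c,[[278,258.5]],.101,True))
g=cv2.cvtColor(c['image'],cv2.COLOR_RGB2GRAY); print(g[190:206,215].tolist(), g[296:312,222].tolist(), g[250:330:2,280].tolist())
```

```text
[0.55512206 0.31195602 0.09220979]
[[0.55981724 0.34399693 0.044     ]
 [0.55040587 0.27961616 0.044     ]] [0.55511156 0.31180655 0.044     ]
[[0.55799243 0.33603963 0.101     ]]
[53, 53, 54, 53, 53, 53, 54, 53, 54, 68, 101, 127, 133, 134, 133, 133] [99, 99, 99, 100, 100, 100, 100, 100, 101, 99, 96, 94, 94, 94, 94, 94] [43, 38, 38, 37, 12, 4, 3, 3, 1, 3, 3, 5, 2, 4, 2, 2, 3, 3, 6, 7, 7, 8, 5, 7, 7, 7, 8, 7, 8, 9, 8, 7, 8, 7, 8, 8, 7, 8, 7, 7]
```

move_arm(motion=[{"x": 0, "y": 0, "z": 0, "twist": 0, "grip": 0}, {"x": 0, "y": 0, "z": 0, "twist": 0, "grip": 0}, {"x": 0, "y": 0, "z": 0, "twist": 0, "grip": 0}, {"x": 0, "y": 0, "z": 0, "twist": 0, "grip": 0}, {"x": 0, "y": 0, "z": 0, "twist": 0, "grip": 0}], newtons=100)

```text
clock: 4.48
eef_pos: [0.5546, 0.3114, 0.0906]
tcp_rot: [[0.001, 0.989, -0.146], [0.0, -0.146, -0.989], [-1.0, 0.001, -0.0]]
ft_force: [1.5, 0.7, 2.3]
grip_width: 0.0273
```

move_arm(motion=[{"x": 0, "y": 0, "z": 0, "twist": 0, "grip": 0}, {"x": 0, "y": 0, "z": 0, "twist": 0, "grip": 0}, {"x": 0, "y": 0, "z": 0, "twist": 0, "grip": 0}, {"x": 0, "y": 0, "z": 0, "twist": 0, "grip": 0}, {"x": 0, "y": 0, "z": 0, "twist": 0, "grip": 0}])

```text
clock: 4.9
eef_pos: [0.5545, 0.3115, 0.0906]
tcp_rot: [[0.001, 0.989, -0.146], [0.0, -0.146, -0.989], [-1.0, 0.001, -0.0]]
ft_force: [1.9, -0.3, 2.2]
grip_width: 0.027
```

move_arm(motion=[{"x": 0, "y": 0, "z": 15, "twist": 0, "grip": 0}, {"x": 0, "y": 0, "z": 45, "twist": 0, "grip": 0}, {"x": 0, "y": 0, "z": 80, "twist": 0, "grip": 0}, {"x": 0, "y": -10, "z": 115, "twist": 0, "grip": 0}, {"x": 0, "y": -25, "z": 150, "twist": 0, "grip": 0}])

```text
clock: 5.32
eef_pos: [0.5516, 0.2881, 0.2415]
tcp_rot: [[-0.003, 0.99, -0.142], [0.001, -0.142, -0.99], [-1.0, -0.003, -0.0]]
ft_force: [1.4, 0.1, -4.2]
grip_width: 0.0269
```

move_arm(motion=[{"x": 4, "y": -30, "z": 0, "twist": 6, "grip": 0}, {"x": 8, "y": -60, "z": 0, "twist": 12, "grip": 0}, {"x": 12, "y": -90, "z": 0, "twist": 18, "grip": 0}, {"x": 16, "y": -120, "z": 0, "twist": 24, "grip": 0}, {"x": 20, "y": -150, "z": 0, "twist": 30, "grip": 0}])

```text
clock: 5.73
eef_pos: [0.5724, 0.135, 0.24]
tcp_rot: [[-0.003, 0.927, 0.374], [-0.001, 0.374, -0.927], [-1.0, -0.003, -0.0]]
ft_force: [1.5, -0.1, -5.3]
grip_width: 0.027
```

move_arm(motion=[{"x": 4, "y": -32, "z": 0, "twist": 6, "grip": 0}, {"x": 8, "y": -64, "z": 0, "twist": 12, "grip": 0}, {"x": 12, "y": -96, "z": 0, "twist": 18, "grip": 0}, {"x": 16, "y": -128, "z": 0, "twist": 24, "grip": 0}, {"x": 20, "y": -160, "z": 0, "twist": 30, "grip": 0}])

```text
clock: 6.15
eef_pos: [0.5925, -0.0248, 0.24]
tcp_rot: [[-0.003, 0.616, 0.788], [-0.0, 0.788, -0.616], [-1.0, -0.002, -0.002]]
ft_force: [0.8, 0.6, -4.7]
grip_width: 0.0269
```

move_arm(motion=[{"x": 4, "y": -32, "z": 0, "twist": 6, "grip": 0}, {"x": 8, "y": -64, "z": 0, "twist": 12, "grip": 0}, {"x": 12, "y": -96, "z": 0, "twist": 18, "grip": 0}, {"x": 16, "y": -128, "z": 0, "twist": 23, "grip": 0}, {"x": 18, "y": -150, "z": 0, "twist": 26, "grip": 0}])

```text
clock: 6.57
eef_pos: [0.6105, -0.1775, 0.2395]
tcp_rot: [[-0.003, 0.213, 0.977], [-0.001, 0.977, -0.213], [-1.0, -0.002, -0.003]]
ft_force: [-0.5, -0.9, -5.2]
grip_width: 0.0269
```

move_arm(motion=[{"x": 0, "y": -15, "z": 0, "twist": 0, "grip": 0}, {"x": 0, "y": -22, "z": 0, "twist": 0, "grip": 0}, {"x": 0, "y": -22, "z": 0, "twist": 0, "grip": 0}, {"x": 0, "y": -22, "z": 0, "twist": 0, "grip": 0}, {"x": 0, "y": -22, "z": 0, "twist": 0, "grip": 0}])

```text
clock: 6.98
eef_pos: [0.612, -0.1925, 0.2406]
tcp_rot: [[-0.0, 0.212, 0.977], [0.001, 0.977, -0.212], [-1.0, 0.001, -0.0]]
ft_force: [0.2, 0.1, -3.8]
grip_width: 0.0269
```

Run:
```python
from h import *; import pickle
c=cap('wrist','w4.png'); s=ctrl.observe(); t=cap('top'); sc=cap('scene'); print(s['clock'],s['eef_pos'],s['tcp_rot'][:,1],s['grip_width'],s['ft_force'],s['qpos']); pickle.dump((c,s,t,sc),open('w4.pkl','wb'))
```

```text
7.0333 [ 0.61211436 -0.19272404  0.24060526] [0.21157957 0.97736021 0.00105322] 0.026866883272747718 [ 1.33451254  0.71045021 -4.68662901] [ 0.76599769  0.6764766  -0.81248325  1.54082816  0.51966576  1.15143604
  1.20598629]
```

View pics/w4.png

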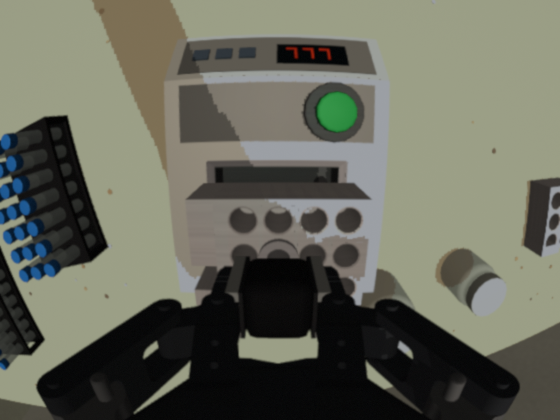

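The wrist view shows the block held level over the well. Its near top edge runs from (190,198) to (370,198), and the well mouth's -x edge is visible at about row 165, columns 210–345. Next I'll compare the two by casting rays.

Run:
```python
from h import *; import pickle
c,s,t,sc=pickle.load(open('w4.pkl','rb'))
g=cv2.cvtColor(c['image'],cv2.COLOR_RGB2GRAY)
print('well row172',g[172,200:222].tolist(),g[172,330:354].tolist())
print('col277 rows',g[155:172,260].tolist(), g[180:205,265].tolist())
print('blk row208',g[208,180:200].tolist(),g[208,360:378].tolist())
hsv=cv2.cvtColor(c['image'],cv2.COLOR_RGB2HSV)
m=cv2.inRange(hsv,(45,100,60),(85,255,255)); ys,xs=np.nonzero(m); print('btn',onz(c,[xs.mean(),ys.mean()],.113,True))
```

```text
well row172 [137, 136, 137, 136, 136, 131, 114, 91, 83, 83, 83, 82, 81, 77, 63, 38, 19, 12, 11, 11, 11, 13] [32, 20, 15, 12, 12, 12, 13, 28, 70, 108, 121, 123, 122, 121, 118, 120, 130, 146, 156, 158, 158, 158, 158, 159]
col277 rows [158, 158, 159, 158, 153, 133, 119, 115, 117, 117, 109, 86, 57, 43, 42, 41, 42] [39, 43, 48, 55, 56, 56, 57, 57, 57, 57, 57, 58, 58, 59, 58, 57, 57, 61, 83, 116, 130, 130, 127, 128, 127]
blk row208 [132, 132, 132, 133, 132, 131, 127, 126, 127, 127, 126, 127, 126, 127, 126, 127, 127, 127, 127, 127] [159, 158, 158, 158, 159, 159, 158, 158, 159, 159, 158, 159, 159, 158, 158, 158, 158, 158]
btn [[ 0.54292645 -0.13203763  0.113     ]]
```

Run:
```python
from h import *; import pickle
c,s,t,sc=pickle.load(open('w4.pkl','rb'))
g=cv2.cvtColor(c['image'],cv2.COLOR_RGB2GRAY)
print([ (r,g[r,186:206].tolist(),g[r,355:376].tolist()) for r in(190,195,197)])
a=np.radians(-12.3); H=np.array([[np.cos(a),np.sin(a)],[-np.sin(a),np.cos(a)]])
h=lambda uv,z:H@((onz(c,[uv],z,True)[0,:2]-s['eef_pos'][:2])*1000)
print('in ends',h([214.5,172],.09),h([338,172],.09)); print('outer ends',h([206.3,172],.095),h([346.7,172],.095))
print('edge -x inner(-35.5)',h([260,166.5],.09),'outer(-40.5)',h([260,160],.095))
zt=.1946
print('blk far edge(-33)',h([265,198.5],zt),h([190,198],zt),h([370,198],zt))
```

```text
[(190, [134, 134, 134, 134, 134, 134, 133, 130, 120, 98, 75, 61, 57, 57, 57, 56, 56, 57, 57, 57], [56, 57, 57, 57, 57, 66, 90, 125, 147, 156, 158, 158, 158, 159, 158, 159, 158, 159, 158, 159, 159]), (195, [134, 132, 127, 110, 86, 66, 58, 57, 57, 58, 57, 57, 57, 56, 57, 57, 57, 57, 57, 57], [56, 56, 56, 56, 56, 57, 57, 57, 58, 59, 65, 85, 115, 143, 154, 158, 159, 158, 159, 159, 159]), (197, [123, 108, 84, 65, 59, 58, 58, 57, 58, 58, 58, 58, 58, 58, 58, 59, 59, 59, 59, 58], [58, 57, 57, 57, 57, 56, 57, 57, 56, 57, 58, 59, 62, 77, 107, 136, 153, 158, 158, 158, 159])]
in ends [-30.28505169 -52.49530373] [-30.40061973  51.41208922]
outer ends [-31.22787639 -58.48014351] [-31.36482584  57.8402573 ]
edge -x inner(-35.5) [-34.57681747 -13.98423491] outer(-40.5) [-40.68062848 -13.66634891]
blk far edge(-33) [-33.59467241  -5.90403416] [-33.99706086 -45.7039737 ] [-34.15892524  49.5849623 ]
```

move_arm(motion=[{"x": 0.5, "y": -1, "z": -12, "twist": 0, "grip": 0}, {"x": 0.5, "y": -1, "z": -25, "twist": 0, "grip": 0}, {"x": 0.5, "y": -1, "z": -38, "twist": 0, "grip": 0}, {"x": 0.5, "y": -1, "z": -45, "twist": 0, "grip": 0}, {"x": 0.5, "y": -1, "z": -48, "twist": 0, "grip": 0}])

```text
clock: 7.55
eef_pos: [0.6111, -0.1964, 0.1896]
tcp_rot: [[-0.004, 0.214, 0.977], [0.001, 0.977, -0.214], [-1.0, 0.0, -0.004]]
ft_force: [-0.0, 0.2, -4.4]
grip_width: 0.0266
```

move_arm(motion=[{"x": 0, "y": 0, "z": -2, "twist": 0, "grip": 0}, {"x": 0, "y": 0, "z": -5, "twist": 0, "grip": 0}, {"x": 0, "y": 0, "z": -8, "twist": 0, "grip": 0}, {"x": 0, "y": 0, "z": -11, "twist": 0, "grip": 0}, {"x": 0, "y": 0, "z": -14, "twist": 0, "grip": 0}])

```text
clock: 7.97
eef_pos: [0.6132, -0.1962, 0.1789]
tcp_rot: [[0.002, 0.214, 0.977], [0.0, 0.977, -0.214], [-1.0, 0.0, 0.002]]
ft_force: [1.0, 0.6, -4.5]
grip_width: 0.0268
```

move_arm(motion=[{"x": 0, "y": 0, "z": -2, "twist": 0, "grip": 0}, {"x": 0, "y": 0, "z": -4, "twist": 0, "grip": 0}, {"x": 0, "y": 0, "z": -6, "twist": 0, "grip": 0}, {"x": 0, "y": 0, "z": -8, "twist": 0, "grip": 0}, {"x": 0, "y": 0, "z": -10, "twist": 0, "grip": 0}])

```text
clock: 8.38
eef_pos: [0.6125, -0.1963, 0.1681]
tcp_rot: [[0.0, 0.214, 0.977], [0.0, 0.977, -0.214], [-1.0, 0.0, 0.0]]
ft_force: [0.6, 1.3, -3.4]
grip_width: 0.027
```

move_arm(motion=[{"x": 0, "y": 0, "z": -2, "twist": 0, "grip": 0}, {"x": 0, "y": 0, "z": -4, "twist": 0, "grip": 0}, {"x": 0, "y": 0, "z": -5, "twist": 0, "grip": 0}, {"x": 0, "y": 0, "z": -6, "twist": 0, "grip": 0}, {"x": 0, "y": 0, "z": -7, "twist": 0, "grip": 0}])

```text
clock: 8.8
eef_pos: [0.6126, -0.1962, 0.1613]
tcp_rot: [[0.0, 0.214, 0.977], [0.0, 0.977, -0.214], [-1.0, 0.0, 0.0]]
ft_force: [0.9, 2.0, -3.9]
grip_width: 0.0267
```

move_arm(motion=[{"x": 0, "y": 0, "z": -1, "twist": 0, "grip": 0}, {"x": 0, "y": 0, "z": -2, "twist": 0, "grip": 0}, {"x": 0, "y": 0, "z": -3, "twist": 0, "grip": 0}, {"x": 0, "y": 0, "z": -4, "twist": 0, "grip": 0}, {"x": 0, "y": 0, "z": -5, "twist": 0, "grip": 0}])

```text
clock: 9.22
eef_pos: [0.6126, -0.1962, 0.1563]
tcp_rot: [[0.0, 0.214, 0.977], [0.0, 0.977, -0.214], [-1.0, 0.0, 0.0]]
ft_force: [-0.2, 2.1, -2.9]
grip_width: 0.0271
```

move_arm(motion=[{"x": 0, "y": 0, "z": -2, "twist": 0, "grip": 0}, {"x": 0, "y": 0, "z": -4, "twist": 0, "grip": 0}, {"x": 0, "y": 0, "z": -6, "twist": 0, "grip": 0}, {"x": 0, "y": 0, "z": -8, "twist": 0, "grip": 0}, {"x": 0, "y": 0, "z": -9, "twist": 0, "grip": 0}])

```text
clock: 9.63
eef_pos: [0.6125, -0.1962, 0.147]
tcp_rot: [[0.0, 0.214, 0.977], [0.0, 0.977, -0.214], [-1.0, 0.0, -0.0]]
ft_force: [0.6, 3.8, -2.4]
grip_width: 0.027
```

move_arm(motion=[{"x": 0, "y": 0, "z": -1, "twist": 0, "grip": 0}, {"x": 0, "y": 0, "z": -1.5, "twist": 0, "grip": 0}, {"x": 0, "y": 0, "z": -2, "twist": 0, "grip": 0}, {"x": 0, "y": 0, "z": -2.5, "twist": 0, "grip": 0}, {"x": 0, "y": 0, "z": -3, "twist": 0, "grip": 0}])

```text
clock: 10.05
eef_pos: [0.6126, -0.1963, 0.1444]
tcp_rot: [[0.0, 0.214, 0.977], [0.0, 0.977, -0.214], [-1.0, 0.0, 0.0]]
ft_force: [0.0, 4.0, -2.1]
grip_width: 0.0266
```

move_arm(motion=[{"x": 0, "y": 1, "z": 0, "twist": 0, "grip": 0}, {"x": 0, "y": 1, "z": -1, "twist": 0, "grip": 0}, {"x": 0, "y": 1, "z": -1.5, "twist": 0, "grip": 0}, {"x": 0, "y": 1, "z": -2, "twist": 0, "grip": 0}, {"x": 0, "y": 1, "z": -2.5, "twist": 0, "grip": 0}])

```text
clock: 10.47
eef_pos: [0.6123, -0.196, 0.1416]
tcp_rot: [[-0.0, 0.215, 0.977], [-0.001, 0.977, -0.215], [-1.0, -0.001, -0.0]]
ft_force: [-1.8, 3.1, 1.4]
grip_width: 0.0269
```

move_arm(motion=[{"x": 0, "y": 0, "z": -0.5, "twist": 0, "grip": 0}, {"x": 0, "y": 0, "z": -1, "twist": 0, "grip": 0}, {"x": 0, "y": 0, "z": -1, "twist": 0, "grip": 0}, {"x": 0, "y": 0, "z": -1, "twist": 0, "grip": 0}])

```text
clock: 10.8
eef_pos: [0.6123, -0.1958, 0.1415]
tcp_rot: [[-0.0, 0.215, 0.977], [-0.001, 0.977, -0.215], [-1.0, -0.001, -0.0]]
ft_force: [-3.2, 1.9, 6.5]
grip_width: 0.0268
```

The block stopped at TCP z = 0.1415 m with an upward contact force, and that is the height predicted for home. I'll release it.

move_arm(motion=[{"x": 0, "y": 0, "z": 0.5, "twist": 0, "grip": 0.6}, {"x": 0, "y": 0, "z": 0.5, "twist": 0, "grip": 0.8}, {"x": 0, "y": 0, "z": 0.5, "twist": 0, "grip": 0.8}, {"x": 0, "y": 0, "z": 0.5, "twist": 0, "grip": 0.8}, {"x": 0, "y": 0, "z": 0.5, "twist": 0, "grip": 0.8}])

```text
clock: 11.22
eef_pos: [0.6126, -0.1958, 0.1412]
tcp_rot: [[0.0, 0.215, 0.977], [-0.0, 0.977, -0.215], [-1.0, -0.0, 0.0]]
ft_force: [0.1, -0.3, 0.8]
grip_width: 0.0685
```

move_arm(motion=[{"x": 0, "y": 0, "z": 15, "twist": 0, "grip": 0.8}, {"x": 0, "y": 0, "z": 45, "twist": 0, "grip": 0.8}, {"x": 0, "y": 0, "z": 80, "twist": 0, "grip": 0.8}, {"x": 0, "y": 0, "z": 110, "twist": 0, "grip": 0.8}, {"x": 0, "y": 0, "z": 120, "twist": 0, "grip": 0.8}])

```text
clock: 11.63
eef_pos: [0.6149, -0.1952, 0.2676]
tcp_rot: [[0.008, 0.214, 0.977], [-0.001, 0.977, -0.214], [-1.0, 0.0, 0.008]]
ft_force: [0.6, 0.7, 1.2]
grip_width: 0.0681
```

move_arm(motion=[{"x": 0, "y": 0, "z": 0, "twist": 0, "grip": 0}, {"x": 0, "y": 0, "z": 0, "twist": 0, "grip": 0}, {"x": 0, "y": 0, "z": 0, "twist": 0, "grip": 0}, {"x": 0, "y": 0, "z": 0, "twist": 0, "grip": 0}])

```text
clock: 11.97
eef_pos: [0.6116, -0.1955, 0.2597]
tcp_rot: [[-0.003, 0.214, 0.977], [0.001, 0.977, -0.214], [-1.0, 0.0, -0.003]]
ft_force: [0.0, -0.2, -0.5]
grip_width: 0.0203
```

Run:
```python
from h import *; import pickle
c=cap('wrist'); s=ctrl.observe(); sc=cap('scene'); print(s['clock'],s['eef_pos'],s['tcp_rot'][:,1],s['grip_width'],s['ft_force'])
hsv=cv2.cvtColor(c['image'],cv2.COLOR_RGB2HSV)
m=cv2.inRange(hsv,(45,100,60),(85,255,255)); ys,xs=np.nonzero(m); print('btn',xs.mean(),ys.mean(),onz(c,[xs.mean(),ys.mean()],.113,True))
cv2.imwrite('pics/r1.png',np.hstack([cv2.resize(c['image'][60:360,110:410,::-1],(450,450)),cv2.resize(sc['image'][185:275,145:215+45,::-1],(345,450))]))
```

```text
12.0167 [ 0.61167096 -0.19553278  0.25974078] [2.14397231e-01 9.76746547e-01 1.04412345e-04] 0.012816010953114368 [-0.41651287 -0.55669392 -0.12211431]
btn 336.0175746924429 112.02636203866432 [[ 0.54288971 -0.13196572  0.113     ]]
```

View pics/r1.png

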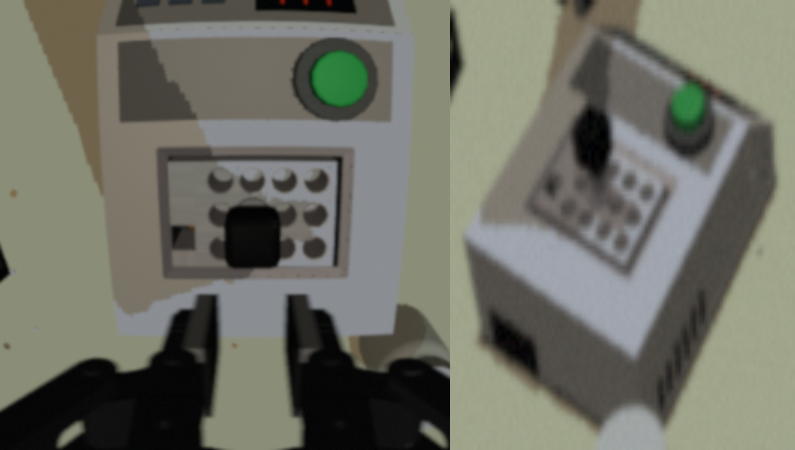

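Both views show the block seated level and flush inside the well mouth, with the notch at the peg end. Next I'll press the button at (0.543, -0.132).

move_arm(motion=[{"x": -23, "y": 21, "z": 0, "twist": 0, "grip": 0}, {"x": -46, "y": 42, "z": 0, "twist": 0, "grip": 0}, {"x": -68, "y": 63, "z": -20, "twist": 0, "grip": 0}, {"x": -68, "y": 63, "z": -55, "twist": 0, "grip": 0}, {"x": -68, "y": 63, "z": -85, "twist": 0, "grip": 0}])

```text
clock: 12.48
eef_pos: [0.5434, -0.1313, 0.1754]
tcp_rot: [[0.0, 0.212, 0.977], [-0.001, 0.977, -0.212], [-1.0, -0.0, 0.0]]
ft_force: [0.4, -1.4, -1.1]
grip_width: 0.0002
```

move_arm(motion=[{"x": 0, "y": 0, "z": -15, "twist": 0, "grip": 0}, {"x": 0, "y": 0, "z": -25, "twist": 0, "grip": 0}, {"x": 0, "y": 0, "z": -30, "twist": 0, "grip": 0}, {"x": 0, "y": 0, "z": -32, "twist": 0, "grip": 0}, {"x": 0, "y": 0, "z": -33, "twist": 0, "grip": 0}])

```text
clock: 12.9
eef_pos: [0.5451, -0.1324, 0.1437]
tcp_rot: [[0.001, 0.214, 0.977], [0.0, 0.977, -0.214], [-1.0, 0.0, 0.001]]
ft_force: [-0.1, -0.5, 0.2]
grip_width: 0.0
```

Fingertips are at about 0.119 m, just above the button. I'll press gently.

move_arm(motion=[{"x": 0, "y": 0, "z": -2, "twist": 0, "grip": 0}, {"x": 0, "y": 0, "z": -4, "twist": 0, "grip": 0}, {"x": 0, "y": 0, "z": -6, "twist": 0, "grip": 0}, {"x": 0, "y": 0, "z": -8, "twist": 0, "grip": 0}, {"x": 0, "y": 0, "z": -9, "twist": 0, "grip": 0}])

```text
clock: 13.32
eef_pos: [0.5455, -0.1325, 0.1358]
tcp_rot: [[0.002, 0.215, 0.977], [-0.001, 0.977, -0.215], [-1.0, -0.001, 0.002]]
ft_force: [-4.9, -1.2, 20.9]
grip_width: -0.0002
```

move_arm(motion=[{"x": 0, "y": 0, "z": -1, "twist": 0, "grip": 0}, {"x": 0, "y": 0, "z": -2, "twist": 0, "grip": 0}, {"x": 0, "y": 0, "z": -3, "twist": 0, "grip": 0}, {"x": 0, "y": 0, "z": -3, "twist": 0, "grip": 0}])

```text
clock: 13.65
eef_pos: [0.5457, -0.1325, 0.1355]
tcp_rot: [[0.002, 0.215, 0.977], [-0.003, 0.977, -0.215], [-1.0, -0.003, 0.002]]
ft_force: [-13.2, 0.2, 39.3]
grip_width: 0.0001
```

The force is a hard 39 N. I'll back off in small steps and read the onset, to confirm this is the button's end stop.

move_arm(motion=[{"x": -2, "y": 0, "z": 3, "twist": 0, "grip": 0}, {"x": -2, "y": 0, "z": 4, "twist": 0, "grip": 0}, {"x": -2, "y": 0, "z": 4, "twist": 0, "grip": 0}])

```text
clock: 13.9
eef_pos: [0.5444, -0.1325, 0.1368]
tcp_rot: [[0.005, 0.214, 0.977], [-0.0, 0.977, -0.214], [-1.0, 0.001, 0.005]]
ft_force: [3.7, 0.1, 4.3]
grip_width: 0.0005
```

move_arm(motion=[{"x": 0, "y": 0, "z": 2, "twist": 0, "grip": 0}, {"x": 0, "y": 0, "z": 2, "twist": 0, "grip": 0}])

```text
clock: 14.07
eef_pos: [0.5433, -0.1325, 0.1378]
tcp_rot: [[0.002, 0.214, 0.977], [-0.0, 0.977, -0.214], [-1.0, 0.0, 0.002]]
ft_force: [3.1, -0.5, 3.5]
grip_width: -0.0002
```

move_arm(motion=[{"x": 0, "y": 0, "z": 2, "twist": 0, "grip": 0}, {"x": 0, "y": 0, "z": 2, "twist": 0, "grip": 0}])

```text
clock: 14.23
eef_pos: [0.5424, -0.1325, 0.1393]
tcp_rot: [[-0.0, 0.215, 0.977], [0.0, 0.977, -0.215], [-1.0, 0.0, -0.0]]
ft_force: [2.2, -0.6, 2.9]
grip_width: -0.0001
```

move_arm(motion=[{"x": 0, "y": 0, "z": 2, "twist": 0, "grip": 0}, {"x": 0, "y": 0, "z": 2, "twist": 0, "grip": 0}])

```text
clock: 14.4
eef_pos: [0.5419, -0.1325, 0.1411]
tcp_rot: [[-0.001, 0.215, 0.977], [0.0, 0.977, -0.215], [-1.0, -0.0, -0.001]]
ft_force: [2.2, 0.2, 1.8]
grip_width: 0.0001
```

move_arm(motion=[{"x": 0, "y": 0, "z": 2, "twist": 0, "grip": 0}, {"x": 0, "y": 0, "z": 2, "twist": 0, "grip": 0}])

```text
clock: 14.57
eef_pos: [0.5415, -0.1326, 0.1429]
tcp_rot: [[-0.002, 0.215, 0.977], [-0.0, 0.977, -0.215], [-1.0, -0.0, -0.002]]
ft_force: [-0.5, 0.4, -0.4]
grip_width: -0.0003
```

The force is a spring curve: about 0 N at TCP z = 0.142 m, 4.3 N at 0.137 m, and a hard stop at about 0.1358 m. That is the full 6 mm of travel, so the button went right in. I'll withdraw and check the scene.

move_arm(motion=[{"x": 0, "y": 0, "z": 25, "twist": 0, "grip": 0}, {"x": 0, "y": 0, "z": 60, "twist": 0, "grip": 0}, {"x": -20, "y": 0, "z": 95, "twist": 0, "grip": 0}, {"x": -50, "y": 0, "z": 120, "twist": 0, "grip": 0}, {"x": -80, "y": 0, "z": 140, "twist": 0, "grip": 0}])

```text
clock: 14.98
eef_pos: [0.4617, -0.132, 0.2845]
tcp_rot: [[-0.0, 0.214, 0.977], [0.0, 0.977, -0.214], [-1.0, 0.0, -0.0]]
ft_force: [-0.5, -1.4, 1.1]
grip_width: 0.0002
```

move_arm(motion=[{"x": -35, "y": 0, "z": 20, "twist": 0, "grip": 0}, {"x": -50, "y": 0, "z": 20, "twist": 0, "grip": 0}, {"x": -50, "y": 0, "z": 20, "twist": 0, "grip": 0}, {"x": -50, "y": 0, "z": 20, "twist": 0, "grip": 0}, {"x": -50, "y": 0, "z": 20, "twist": 0, "grip": 0}])

```text
clock: 15.4
eef_pos: [0.4128, -0.1326, 0.303]
tcp_rot: [[-0.0, 0.215, 0.977], [0.001, 0.977, -0.215], [-1.0, 0.0, -0.0]]
ft_force: [0.1, -0.5, 0.3]
grip_width: 0.0001
```

Run:
```python
from h import *; import pickle
sc0,t0=pickle.load(open('cs.pkl','rb')); t=cap('top','top2.png'); sc=cap('scene','sc2.png'); s=ctrl.observe(); print(s['clock'],s['eef_pos'],s['dq'].round(3),s['ft_force'])
P=cloud(sc)
# heater-frame grid of heights around well
a=np.radians(-12.3); q=(P[:,:,:2]-[.613,-.195]); X=q[...,0]*np.cos(a)+q[...,1]*np.sin(a); Y=-q[...,0]*np.sin(a)+q[...,1]*np.cos(a); Z=P[...,2]
def st(m): print(m.sum(),np.percentile(Z[m],[10,50,90]).round(4))
st((abs(X)<.03)&(abs(Y)<.047)&(Z>.06)&(Z<.11)); st((X>.05)&(X<.07)&(abs(Y)<.07)&(Z>.06)&(Z<.11))
d=cv2.absdiff(t['image'],t0['image']).max(2); d=(cv2.GaussianBlur(d,(5,5),0)>35).astype('u1')
n,l,stt,_=cv2.connectedComponentsWithStats(d); print(stt[stt[:,4]>15][1:])
cv2.imwrite('pics/fin.png',np.hstack([cv2.resize(sc['image'][185:275,145:260,::-1],(460,360)),cv2.resize(t['image'][80:310,80:490,::-1],(340,360))]))
```

```text
15.5 [ 0.41319246 -0.13217574  0.30287321] [-0.004  0.002 -0.003 -0.    -0.004  0.003  0.002] [ 0.05772642  0.92710267 -0.27753151]
453 [0.0862 0.0953 0.0987]
284 [0.0945 0.0962 0.0985]
[[  347   186    41    32   645]
 [  178   205     4     5    18]
 [  185   206     5     5    20]
 [  192   207     5     5    17]
 [  192   208    11    35   146]
 [  174   212    22    20   273]
 [  183   234     7     7    32]
 [  330   235   230   185 14691]]
```

View pics/fin.png

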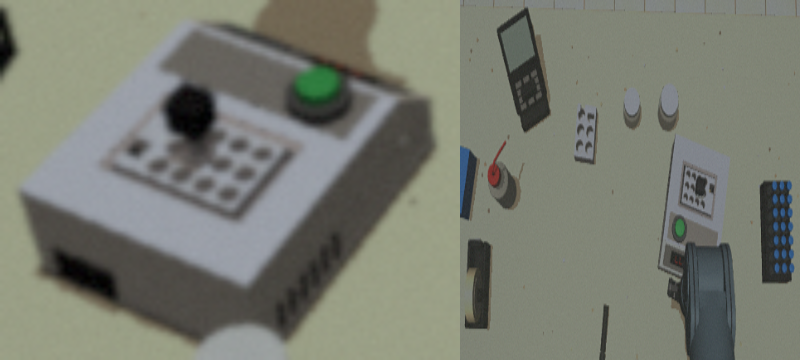

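The block is flush: its top reads 0.0953 m against 0.0962 m for the deck. Image differences appear only at the block's old and new places and where the arm is. I'll hand the job in.

```bash
python3 -c "
from cell import workorder; print(workorder.close_job())"
```

```text
the job is handed in; nothing more can be done
None
```

The block is home in the heater well, the start button was pressed right in afterwards, and I've handed the job in at about 15.5 s.

- **Block:** The cameras showed the brass peg at the well's -y end, so I turned the block about +86° and it went in first time. It stopped at the height predicted for home. After release its top measured 95.3 mm against 96.2 mm for the deck, which is flush within camera error.
- **Button:** The force fell off like a spring over about 6 mm, with a hard stop at the bottom. I pressed harder than needed: the wrist force reached 39 N against the stop, where about 5 N would do. The fingers were pressing, not the arm or the gripper's body.
- **Rest of the bench:** Before-and-after top images differ only at the block's old and new places and around the arm. The arm ended clear of everything.
- **Checks that disagreed:**
  - The top and wrist cameras differed by 3–5 mm on the block's starting y. I used the wrist view, and the grasp came out centred.
  - The button's end stop came about 3.5 mm higher than the listed fingertip length implies.
  - There was up to 4 N of side contact while lowering the block; I shifted it 1 mm to ease this.
- **Refused moves:** My first four move calls were refused for missing fields; nothing moved.

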